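# Start a keyed screw cap without crossing it

## Task

Screw the red cap onto the open canister until it is snugly down on the rim. Its thread goes in at only one place in the turn and crosses anywhere else, so start it gently: if it binds early, stop, back it off, set it down again further round, and never force it. Do not overtighten it, and leave the other things on the bench alone.

Things in the scene. Friction and masses are not known exactly. Their poses are not given: they have to be found in the camera images.
- canister: White plastic canister, 104 x 166 mm and 128 mm high to its shoulder, fixed in a grey cradle that is bolted to the bench. Origin: centre of the cradle's underside on the bench; y runs along its length towards the neck end, z up. Its neck stands upright above local (0, 37) mm; the low carrying handle is at the other end.
- mouth (a point): Centre of the neck's rim, 165 mm above the bench; neck 33 mm across, 41 mm over its threads. A cap set on it rests on the thread, its lower edge 7 to 20 mm below the rim depending on how it is turned; above 5 mm it is clear of it. Home: lower edge 24.5 mm below the rim. Soft plastic: the neck gives 1 mm per 8 N of push, 1 rad per 2 N m of twist.
- neck_foot (a point): Centre of the neck's foot on the shoulder, 30 mm below the rim; z up along the thread. Right-handed: clockwise from above screws down, 30 mm a turn. Three unmarked starts, 100, 100 and 160 degrees apart; one groove is broader and takes the cap's one broad thread. Rightly started, the cap runs freely (under 0.15 N m, 3 mm of up-and-down play) and is home 0.3 to 0.8 turn after landing.
- cap: Red ribbed screw cap, 52 mm across, 28 mm high, 24.5 mm deep inside, about 45 g, lying mouth down. Origin: centre of its open lower edge; z up. Wrongly started it binds within 0.35 turn, its edge 13 to 17 mm below the rim, torque rising: stop by 0.3 N m (0.45 harms it, also at home). Turn back 0.07 turn, lift clear, set it down a third of a turn clockwise of where it bound: there it runs.
- glue_stick: Glue stick with yellow-green cap, 26 mm across, 86 mm high, standing beside the canister's handle end. Bystander. Origin: centre of its underside.
- marker: White and blue marker, 136 mm long, lying in front of the canister. Bystander. Origin: centre of its underside.
- tape_roll: Orange roll of tape, 70 mm across, 26 mm high, lying to the left of the cap. Bystander. Origin: centre of its underside.
Things that resemble listed ones, but are neither listed nor needed, are in the scene too. Several things look just like the cap: the one meant starts farthest to the robot's left.

How it is judged:
At the end, for the whole second after the job is handed in: The cap is screwed down on the canister's rim: within 2 mm of fully down, within 4 mm of centred, upright within 0.06 rad, at rest (z of cap in the frame of mouth below -0.0225 m and horizontal distance between cap and mouth below 0.004 m and angle between cap's own z axis and vertical below 0.06 rad and linear speed of cap below 0.02 m/s); the robot touches nothing.
It fails at once if the cap was forced while crossed: more than 70 N between it and the canister before it was down (contact force between cap and canister above 70 N and z of cap in the frame of mouth above -0.022 m).
It fails at once if the cap was overtightened: more than 140 N between it and the canister (contact force between cap and canister above 140 N).
It fails at once if the glue stick was disturbed (moved more than 30 mm) (distance of glue_stick from where it was at the start of the episode above 0.03 m).
It fails at once if the marker was disturbed (moved more than 30 mm) (distance of marker from where it was at the start of the episode above 0.03 m).
It fails at once if the tape roll was disturbed (moved more than 30 mm) (distance of tape_roll from where it was at the start of the episode above 0.03 m).
It also fails if it takes over 72 s, if anything falls off the work surface, if the arm or the gripper's body presses on something with over 40 N, if the wrist force passes 120 N, or if a joint passes its speed limit or range.

## Robot

A 6-joint arm with a two-finger parallel gripper is mounted at the origin on a cart in front of the work surface, level with it; the furniture and walls round the work are solid. World frame = base frame: x ahead of the robot, y to its left, z up, the work surface at z = 0. Lengths are in m, angles in rad, forces in N, time in s.
With the tool pointing down it reaches from about 0.25 to 0.775 m from the base axis. Payload 4 kg.
Tool frame: the origin (TCP) lies midway between the tips of the shut fingers; the grasp point (between the pads) lies robot.pinch_z behind it (robot.pinch_z is the distance from the TCP to the grasp point, in m); z points along the fingers, y is the line along which they close (so a half turn about z gives the same grasp; the last joint's range is limited). The gripper opens to 94 mm and grips with 3 to 60 N. Pads are 16 mm wide; open, the fingers measure 119 mm over their backs; the gripper's body (75 mm by 177 mm) begins 78 mm behind the grasp point.
Start: joints at [1.238, 0.087, 1.371, -0, 1.684, -0.103], TCP at [0.125, 0.536, 0.206] pointing down, gripper open.
Joint ranges: [-3.1, 3.1], [-0.76, 2.03], [0.27, 2.55], [-1.08, 4.22], [0.17, 2.65], [-2.57, 2.57]. Speed limits (rad/s): [2.79, 2.79, 3.14, 3.14, 3.14, 3.14].

## Interface

Orientations are given as a 3x3 rotation matrix whose columns are the frame's x, y, z axes.
In Python, from bench import robot gives the robot as it stands. Calls block until the motion is done:
- robot.move_pose(position, orientation): joint-space move of the TCP to a pose.
- robot.line_to(position, velocity=0.15, ori=None, stop_force=None): straight line of the TCP; ori=None keeps the orientation; velocity is the mean speed in m/s. With stop_force (N) it stops when the force on the tool has changed by that much, and returns True; else False.
- robot.move_j(angles): joint-space move.
- robot.open() and robot.gripper_close(): open the fingers fully, or close them until they stop; the grip force is fixed at half the most.
- robot.pause(seconds).
- robot.solve_ik(position, orientation): joint angles nearest the present ones, or None.
- robot.read_state(): the state.
- robot.capture(name): name is "side" or "top" or "wrist"; returns a dict with "img" (400x640x3 uint8, red, green, blue), "mtx" (3x3 intrinsics, pixels), "k1" (the pictures are not rectified: a ray, as slopes to the right and down, at radius r is drawn at 1 + k1 r^2 times it, then the intrinsics apply), "world_from_camera" (4x4, takes a point from camera to world coordinates); the wrist camera has in their place "T_tool_cam" (4x4, takes a point from camera to tool coordinates, whose origin is the TCP and whose axes are the flange's). Camera axes: x right, y down, z forward; pixel columns grow to the right and rows downward; lengths in m; the calibration is good to about 2 mm. A picture is of the moment at which its call begins: read the wrist's pose just before it. There is no depth.
A pose or a line that the arm cannot do raises robot.IKError and nothing moves.
- robot.close_job(): hands the job in; it is judged then, once.
The state is a dict: "time_s": time; "joints": joint angles; "qvel": joint speeds; "tau": joint torques, N m; "eef_pos": TCP position; "orientation": TCP orientation; "wrist_force": force on the tool from outside, world axes, zero at the start; "torque": the same for the moment, N m; "gripper_width": opening from 0.0 (shut) to 1.0 (fully open); "finger_force": force on a finger pad.
Only numpy, scipy, OpenCV 4.12 (cv2) and the standard library are available. Lean on these libraries where they do the work, as an engineer would, in place of code of your own. Each camera call takes 0.05 s, during which the arm holds its last target. There are 200 camera calls.

## Working session

There is one attempt and no reset: what is moved stays moved. The work goes in short steps, each a Python script; the robot and the scene stay as the last script left them, time stands still between calls to the robot, and variables do not carry over. Pictures are saved under pics/ and viewed, at most 10 in all, crops included, and the job is handed in when it is done.

```bash
mkdir -p pics; ls; python3 - <<'E'
from bench import robot
import cv2,numpy as np
for n in("top","side"):
    c=robot.capture(n); cv2.imwrite(f"pics/{n}0.png",c["img"][:,:,::-1]); np.savez(f"pics/{n}0.npz",**{k:np.array(v) for k,v in c.items()})
    print(n,c["mtx"].tolist(),c["k1"],np.round(c["world_from_camera"],3).tolist())
s=robot.read_state();print(s,robot.pinch_z)
E
```

```text
pics
top [[388.85415222064563, 0.0, 318.4201740776021], [0.0, 388.85415222064563, 199.20943805486513], [0.0, 0.0, 1.0]] -0.06347788585481952 [[0.017, -0.984, 0.178, 0.349], [-1.0, -0.019, -0.008, 0.161], [0.011, -0.177, -0.984, 1.088], [0.0, 0.0, 0.0, 1.0]]
side [[474.7598139279146, 0.0, 313.8297065637562], [0.0, 474.7598139279146, 197.12292786357168], [0.0, 0.0, 1.0]] -0.053693139454166816 [[-0.999, -0.045, 0.024, 0.46], [-0.047, 0.622, -0.782, 1.074], [0.02, -0.782, -0.623, 0.854], [0.0, 0.0, 0.0, 1.0]]
{'time_s': 0.1, 'joints': array([ 1.23791140e+00,  8.78577909e-02,  1.37209858e+00, -1.31449780e-05,
        1.68360804e+00, -1.03083497e-01]), 'qvel': array([-0.00076221, -0.00141218, -0.00314063,  0.00116746,  0.00050462,
       -0.00100682]), 'tau': array([ 2.16914574e-03, -3.41253233e+01, -3.03302300e+01,  7.21698208e-02,
        3.04112595e-02, -1.10216604e-04]), 'eef_pos': array([0.1251172 , 0.53506636, 0.20443627]), 'orientation': array([[-9.73711252e-01,  2.27784981e-01, -6.31969029e-04],
       [ 2.27785778e-01,  9.73709480e-01, -1.86778426e-03],
       [ 1.89901033e-04, -1.96263611e-03, -9.99998056e-01]]), 'wrist_force': array([ 0.04502659,  0.1395114 , -0.80949013]), 'torque': array([0.02426378, 0.0350218 , 0.02075781]), 'finger_force': 0.0, 'gripper_width': 1.0007057835218123} 0.0188
```

View pics/top0.png

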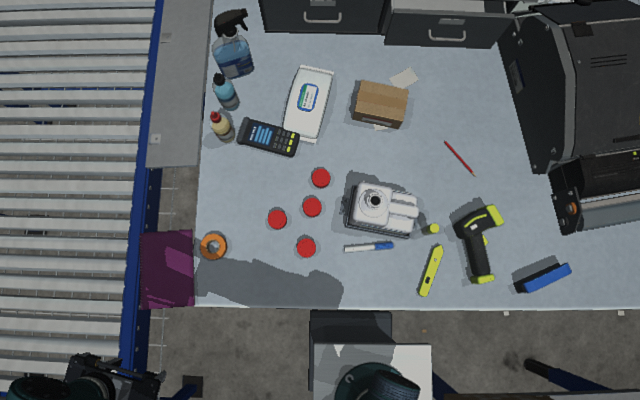

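View pics/side0.png

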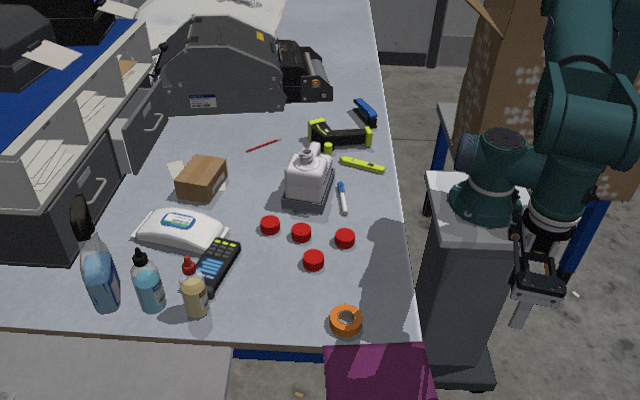

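Candidates for the red cap in the top view: (320,177), (312,206), (277,219) and (306,247). Farthest left (largest y) is (277,219), which is (313,260) in the side view. The neck is at about (375,200) top and (307,155) side.

```bash
cat > h.py <<'E'
import numpy as np, cv2
from bench import robot
def ray(c,uv,T=None):
    K=c["mtx"];T=c["world_from_camera"] if T is None else T
    d=np.array([k for k in [(uv[0]-K[0][2])/K[0][0],(uv[1]-K[1][2])/K[1][1]]])
    k1=float(c["k1"]);s=d.copy()
    for _ in range(20): s=d/(1+k1*(s@s))
    v=T[:3,:3]@np.array([*s,1]); return T[:3,3],v
def plane(c,uv,z,T=None):
    o,v=ray(c,uv,T); return o+v*(z-o[2])/v[2]
def cross(o1,v1,o2,v2):
    A=np.stack([v1,-v2],1); t=np.linalg.lstsq(A,o2-o1,rcond=None)[0]
    p,q=o1+t[0]*v1,o2+t[1]*v2; return (p+q)/2,np.linalg.norm(p-q)
def red(img):
    h=cv2.cvtColor(img,cv2.COLOR_RGB2HSV)
    m=((h[...,0]<8)|(h[...,0]>172))&(h[...,1]>150)&(h[...,2]>70)
    return m.astype(np.uint8)
def down(yaw):  # tool x axis at yaw, z down
    c,s=np.cos(yaw),np.sin(yaw); return np.array([[c,s,0],[s,-c,0],[0,0,-1.]])
def wristT(s,c):
    T=np.eye(4);T[:3,:3]=s["orientation"];T[:3,3]=s["eef_pos"];return T@c["T_tool_cam"]
E
python3 - <<'E'
from h import *
t=dict(np.load("pics/top0.npz"));s=dict(np.load("pics/side0.npz"))
for n,c in(("top",t),("side",s)):
    _,_,st,ce=cv2.connectedComponentsWithStats(red(c["img"]))
    for a,p in zip(st[1:],ce[1:]):
        if a[4]>60: print(n,a,p.round(1),plane(c,p,.02).round(4))
print(cross(*ray(t,(375,200)),*ray(s,(307,155))),plane(t,(375,200),.165),plane(s,(307,155),.165))
a=t["img"][150:270,240:450,::-1];b=s["img"][130:290,240:400,::-1]
cv2.imwrite("pics/crop1.png",np.hstack([cv2.resize(a,(480,274),interpolation=2),cv2.resize(b,(274,274),interpolation=2)]))
E
```

```text
top [312 169  18  18 255] [320.6 177.6] [0.6035 0.1475 0.02  ]
top [303 198  18  18 260] [311.6 206.7] [0.52   0.1711 0.02  ]
top [268 210  18  19 264] [276.7 219.2] [0.4831 0.2671 0.02  ]
top [297 239  19  18 266] [305.8 247.5] [0.4069 0.1848 0.02  ]
side [261 216  19  19 307] [269.8 224.7] [0.6013 0.1522 0.02  ]
side [292 223  19  20 323] [301.  232.3] [0.5179 0.1757 0.02  ]
side [335 228  20  21 326] [344.7 237.9] [0.4052 0.189  0.02  ]
side [303 250  21  22 373] [313.2 259.7] [0.4818 0.2708 0.02  ]
side [182 256  14  19 161] [188.  265.9] [0.7779 0.3117 0.02  ]
(array([0.51559956, 0.01527381, 0.15299755]), np.float64(0.00494077405492835)) [0.51592742 0.01688678 0.165     ] [0.51222774 0.03428359 0.165     ]
```

View pics/crop1.png

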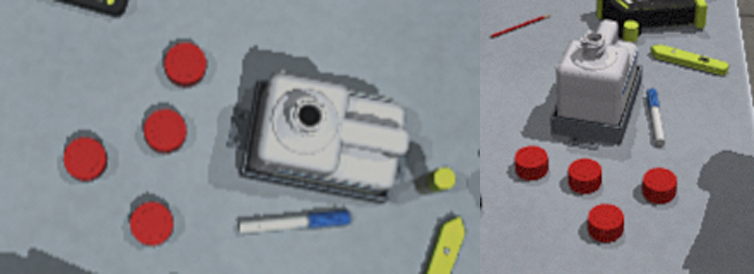

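The crop confirms it: four identical red caps. The wanted one is the leftmost, around (0.483, 0.268). The mouth is near (0.516, 0.016). Next come closer looks with the wrist camera.

```bash
python3 - <<'E'
from h import *
def go(p,j6):
    R=down(np.arctan2(p[1],p[0])-j6+np.pi/2); robot.move_pose(p,R); robot.pause(.2)
ims=[]
T0=None
for n,p in(("m",(0.49,0.04,.34)),("c",(.46,.27,.22))):
    go(np.array(p),0.)
    s=robot.read_state();c=robot.capture("wrist");T=wristT(s,c)
    if T0 is None: print(np.round(c["T_tool_cam"],4).tolist(),c["mtx"][0])
    T0=T
    np.savez(f"pics/w{n}.npz",T=T,**{k:np.array(v) for k,v in c.items()})
    print(n,s["time_s"],s["joints"].round(2),s["eef_pos"].round(4))
    ims.append(cv2.resize(c["img"][:,:,::-1],(480,300)))
cv2.imwrite("pics/w1.png",np.vstack(ims))
E
```

```text
[[0.0008, -0.9719, -0.2355, 0.0679], [1.0, 0.0009, -0.0002, -0.0005], [0.0004, -0.2355, 0.9719, -0.1787], [0.0, 0.0, 0.0, 1.0]] [356.2232468    0.         312.89186823]
m 2.55 [-0.03 -0.03  1.23  0.    1.95 -0.12] [0.4899 0.0406 0.3399]
c 3.8167 [ 0.42  0.05  1.38 -0.    1.71 -0.11] [0.461  0.269  0.2211]
```

View pics/w1.png

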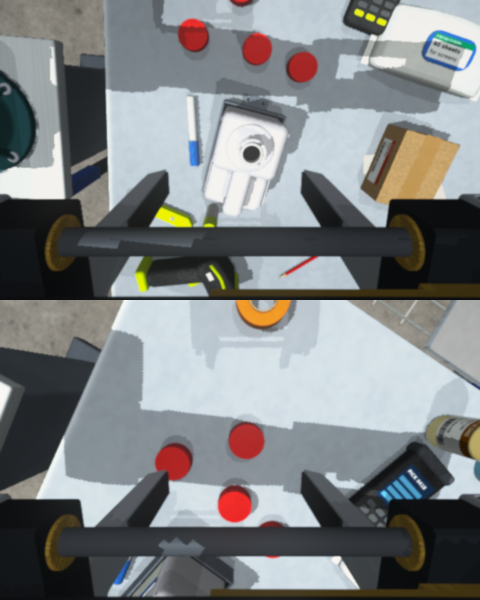

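The wrist views show the mouth's dark hole at about (335,204). The cap, topmost of the red discs since image up is +y, is at about (328,188).

```bash
python3 - <<'E'
from h import *
m=dict(np.load("pics/wm.npz"));c=dict(np.load("pics/wc.npz"))
g=cv2.cvtColor(m["img"],cv2.COLOR_RGB2GRAY)
n,l,st,ce=cv2.connectedComponentsWithStats((g<70).astype(np.uint8))
for a,p in zip(st[1:],ce[1:]):
    if 20<a[4]<2000 and 280<p[0]<400 and 150<p[1]<260:
        print("hole",a,p.round(1),plane(m,p,.165,m["T"]).round(4)); 
        # rim size
        x0,y0,w,h=a[:4];print(np.linalg.norm(plane(m,(x0,y0+h/2),.165,m["T"])-plane(m,(x0+w,y0+h/2),.165,m["T"])))
_,_,st,ce=cv2.connectedComponentsWithStats(red(c["img"]))
for a,p in zip(st[1:],ce[1:]):
    if a[4]>300: print("cap",a,p.round(1),plane(c,p,.024,c["T"]).round(4))
cr=lambda d,u,v:cv2.resize(d["img"][v-40:v+40,u-50:u+50,::-1],(400,320),interpolation=cv2.INTER_CUBIC)
cv2.imwrite("pics/crop2.png",np.hstack([cr(m,335,204),cr(c,328,188)]))
E
```

```text
hole [325 196  20  18 272] [334.7 204.4] [0.5136 0.0184 0.165 ]
0.02051249979691343
cap [ 306  165   46   46 1691] [328.2 187.6] [0.4806 0.2677 0.024 ]
cap [ 207  192   48   48 1647] [231.8 214.7] [0.4049 0.1883 0.024 ]
cap [ 291  248   44   48 1624] [312.5 272.3] [0.5159 0.1738 0.024 ]
```

View pics/crop2.png

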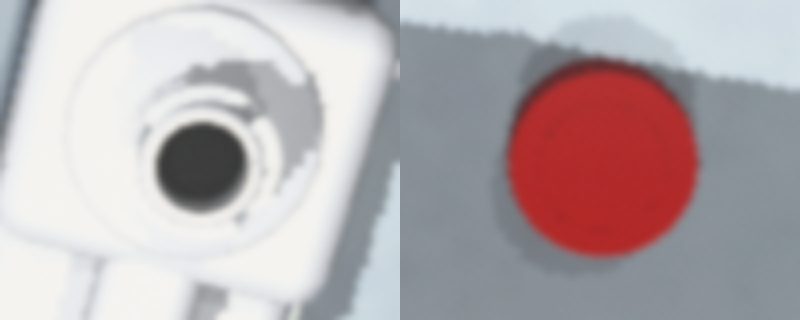

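```bash
python3 - <<'E'
from h import *
P=np.array([.4806,.2677,0]); j1=np.arctan2(P[1],P[0])-.11
Y=lambda j6:down(j1-j6+np.pi/2)
S=lambda k:(lambda s:print(k,round(s["time_s"],2),s["eef_pos"].round(4),s["joints"].round(2)[5],s["wrist_force"].round(2),s["torque"].round(3),round(s["gripper_width"],3),round(s["finger_force"],1)))(robot.read_state())
robot.move_pose(P+[0,0,.07],Y(.785)); S("above")
robot.line_to(P+[0,0,.005],.08); S("down")
robot.gripper_close(); S("shut")
robot.open(); 
robot.line_to(P+[0,0,.045],.15); robot.move_pose(P+[0,0,.045],Y(-.785)); robot.line_to(P+[0,0,.005],.08)
robot.gripper_close(); S("shut2")
robot.line_to(P+[0,0,.12],.12); robot.pause(.2); S("up")
M=np.array([.5136,.0184,0]); jm=np.arctan2(M[1],M[0])-.11; yaw=jm+2.45+np.pi/2
x=np.array([np.cos(yaw),np.sin(yaw),0])
robot.move_pose(M-.03*x+[0,0,.34],down(yaw)); robot.pause(.3); S("look")
s=robot.read_state();c=robot.capture("wrist");T=wristT(s,c)
np.savez("pics/wm2.npz",T=T,**{k:np.array(v) for k,v in c.items()})
g=cv2.cvtColor(c["img"],cv2.COLOR_RGB2GRAY)
n,l,st,ce=cv2.connectedComponentsWithStats((g<70).astype(np.uint8))
for a,p in zip(st[1:],ce[1:]):
    if 100<a[4]<1000: print("hole",a,p.round(1),plane(c,p,.165,T).round(4))
cv2.imwrite("pics/w2.png",c["img"][:,:,::-1])
E
```

```text
above 4.73 [0.4813 0.2678 0.0709] 0.79 [ 0.2  -0.1  -0.46] [-0.05   0.086  0.015] 0.999 0.0
down 5.69 [0.4811 0.2679 0.0055] 0.79 [ 0.18 -0.32 -0.02] [-0.061  0.061 -0.026] 1.003 0.0
shut 6.42 [0.4807 0.2677 0.0051] 0.79 [-0.58 -0.41  0.85] [-0.106  0.098  0.017] 0.558 30.0
shut2 10.4 [0.4806 0.2677 0.0051] -0.78 [-0.11  0.67  0.62] [-0.045 -0.004  0.001] 0.56 30.0
up 11.71 [0.4801 0.2675 0.119 ] -0.78 [ 0.09 -0.97 -1.03] [-0.01   0.011 -0.007] 0.562 30.0
look 13.46 [0.5343 0.0404 0.3396] -2.41 [-0.79 -0.17 -0.89] [0.073 0.039 0.082] 0.56 30.0
hole [470   0  69  25 890] [499.2   7.9] [0.3024 0.0418 0.165 ]
hole [302 142  19  19 262] [311.4 151.7] [0.5139 0.0176 0.165 ]
hole [428 154  25  31 191] [435.7 165.7] [0.4341 0.1135 0.165 ]
hole [365 199  35  34 766] [383.1 214.9] [0.5055 0.1157 0.165 ]
```

View pics/w2.png

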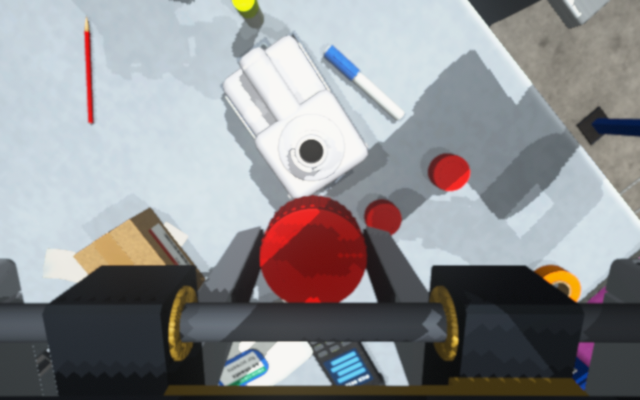

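The cap is held level and centred at (313,250). The second look puts the mouth at (0.5139, 0.0176), within 1 mm of the first. Landing and starting it gently.

```bash
cat >> h.py <<'E'
H=.0051; M=np.array([.5138,.018]); RIM=.165; PITCH=.03/(2*np.pi); J1=np.arctan2(M[1],M[0])-.11
def rd(n=4):
    L=[]
    for _ in range(n): robot.pause(.015); s=robot.read_state(); L.append(np.r_[s["wrist_force"],s["torque"]])
    return s,np.mean(L,0)
def ori(j6): return down(J1-j6+np.pi/2)
def show(k,s,w,b): print(k,"t%.1f j6 %.2f rel %.2f mm"%(s["time_s"],s["joints"][5],(s["eef_pos"][2]-H-RIM)*1e3),"F",(w-b)[:3].round(1),"Tz %.3f"%(w-b)[5])
def land(j6,b,stop=4,bot=-.0225):
    robot.line_to([*M,RIM+H+bot],.02,ori=ori(j6),stop_force=stop)
    s,w=rd(); show("land",s,w,b); return s["eef_pos"][2]
def screw(a,z,b,a1,da=.04,tmax=.2,om=.6,push=3,every=8):
    """turn clockwise from tool angle a to a1, following the thread; returns why,a,z"""
    i=0
    while a+da<=a1:
        a+=da; z-=PITCH*da
        robot.line_to([*M,z],PITCH*om,ori=ori(a)); s,w=rd(3); d=w-b
        if i%every==0: show("turn",s,w,b)
        i+=1
        if abs(d[5])>tmax-.08: s,w=rd(5); d=w-b
        if abs(d[5])>tmax or abs(d[2])>20 or np.hypot(d[0],d[1])>15: show("STOP",s,w,b); return "stop",a,z
        if d[2]>push+3 or d[2]<push-3: z+=np.clip((d[2]-push)/8e3*.5,-.0004,.0008)
    show("END",s,w,b); return "end",a,z
E
python3 - <<'E'
from h import *
robot.move_pose([*M,RIM+H+.012],ori(-2.4)); robot.pause(.4); s,b=rd(8); np.save("b.npy",b); show("bias",s,b,0*b)
z=land(-2.4,b); s,w=rd(); 
if (z-H-RIM)<-.005: print(screw(-2.4,z,b,2.45))
E
```

```text
bias t14.7 j6 -2.40 rel 12.23 mm F [ 0.   0.1 -0.4] Tz -0.006
land t15.8 j6 -2.40 rel -10.09 mm F [-0.1  0.7 -0.2] Tz -0.004
turn t16.4 j6 -2.36 rel -10.56 mm F [-2.2  0.8  0.3] Tz 0.045
turn t18.9 j6 -2.04 rel -12.51 mm F [-0.4 -0.7 -2.7] Tz 0.013
turn t21.5 j6 -1.72 rel -14.75 mm F [-0.4 -0.3  1.8] Tz 0.039
turn t23.9 j6 -1.40 rel -16.35 mm F [-1.1 -0.1  2.7] Tz 0.021
turn t26.3 j6 -1.08 rel -17.89 mm F [-0.7 -0.5  2.6] Tz 0.024
turn t28.7 j6 -0.76 rel -19.42 mm F [-0.5 -0.2  1.8] Tz 0.038
turn t31.1 j6 -0.44 rel -20.92 mm F [-0.5  0.3  2.6] Tz 0.009
turn t33.5 j6 -0.12 rel -22.45 mm F [-0.9  1.2  2.7] Tz 0.002
turn t35.9 j6 0.20 rel -24.01 mm F [-0.1  1.2  2.4] Tz 0.068
turn t38.3 j6 0.52 rel -25.23 mm F [0.2 3.6 4.7] Tz 0.137
STOP t39.1 j6 0.60 rel -25.40 mm F [1.1 4.9 6.1] Tz 0.201
('stop', 0.6000000000000016, np.float64(0.1441965967917626))
```

It ran past 17 mm without binding, so the start was right first time. Torque rose only at the home depth. Releasing and checking.

```bash
python3 - <<'E'
from h import *
robot.open(); robot.pause(.2)
p=robot.read_state()["eef_pos"]; robot.line_to(p+[0,0,.12],.15); robot.move_pose([.45,.15,.34],ori(0)); robot.pause(.3)
t=robot.capture("top");s=robot.capture("side"); print(robot.read_state()["time_s"])
for n,c in(("top",t),("side",s)):
    _,_,st,ce=cv2.connectedComponentsWithStats(red(c["img"]))
    for a,q in zip(st[1:],ce[1:]):
        if a[4]>100: print(n,a,q.round(1),plane(c,q,.1685 if n=="top" else .160).round(4))
a=t["img"][140:270,220:460,::-1];b=s["img"][120:280,230:390,::-1]
cv2.imwrite("pics/end.png",np.hstack([cv2.resize(a,(480,260),interpolation=2),cv2.resize(b,(260,260),interpolation=2)]))
E
```

```text
42.175
side [298 146  18  18 276] [306.6 154.3] [0.5138 0.0236 0.16  ]
side [261 216  19  19 303] [269.8 224.6] [0.5776 0.3067 0.16  ]
side [292 223  19  20 318] [300.9 232.5] [0.5083 0.327  0.16  ]
side [335 228  20  21 329] [344.6 238. ] [0.4145 0.3376 0.16  ]
side [182 256  13  19 169] [187.9 265.9] [0.7246 0.4395 0.16  ]
```

View pics/end.png

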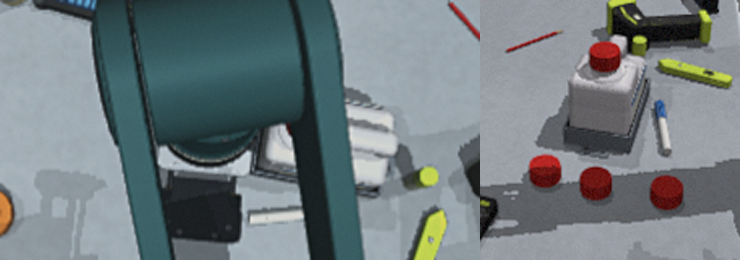

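The side view shows the cap sitting level on the neck at (307,154). The canister, marker, glue stick and other caps have not moved, and the gripper is clear.

```bash
python3 -c "
from bench import robot
print(robot.close_job())"
```

```text
the job is handed in; nothing more can be done
None
```

The red cap is screwed down snugly on the canister: it started right first time, torque peaked at about 0.2 N m at home depth, the side view showed it seated level, the bystanders in view looked undisturbed, and I handed the job in at about 42 s (no verdict came back).

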